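Walk the sticking shutter of the tea-tin case shut and bolt it

ROBOT

A 6-joint arm with a two-finger parallel gripper is mounted at the origin on the work surface. World frame = base frame: x ahead of the robot, y to its left, z up, the work surface at z = 0. Lengths are in m, angles in rad, forces in N, time in s.
With the tool pointing down it reaches from about 0.425 to 0.95 m from the base axis. Payload 3.5 kg.
Tool frame: the origin (TCP) lies midway between the tips of the shut fingers; the grasp point (between the pads) lies ctrl.grasp_offset behind it (ctrl.grasp_offset is the distance from the TCP to the grasp point, in m); x points along the fingers, y is the direction in which the jaws open and shut, and the axes are right-handed (so a half turn about x gives the same grasp; the last joint's range is limited). The gripper opens to 85 mm and grips with 20 to 120 N. Pads are 22 mm wide; open, the fingers measure 114 mm over their backs; the gripper's body (76 mm by 85 mm) begins 54 mm behind the grasp point. The pads swing forward as they close: fully open they stand 13 mm farther back than shut.
Start: joints at [-1.432, 0.286, 1.577, -0, 1.279, -0.15], TCP at [0.192, -0.647, 0.231] pointing down, gripper open.
Joint ranges: [-2.77, 2.77], [-0.9, 2.22], [0.21, 2.48], [-1.53, 4.67], [0.24, 2.81], [-2.84, 2.84]. Speed limits (rad/s): [2.79, 2.79, 3.14, 3.14, 3.14, 3.14].

INTERFACE

Orientations are given as a unit quaternion [x, y, z, w].
In Python, from plant import readout, read_camera, sign_off, ctrl gives the robot as it stands.
- The arm moves only by the tool drive_tool, never from a script. Its argument "steps" is a list of rows, each a list of 5 numbers: the shift along the tool's x, y, z in cm, then the turn about the tool's x in degrees, then the opening, from 0 (shut) to 1 (fully open). A call has 1 to 10 rows; each row shifts and turns the commanded pose from where the row before left it, along the tool's axes as they then stand; what a row does not reach is not made up. A row lasts 1/10 s, in which the tool goes at most 50 mm and 8.59 degrees, less where a joint would pass 70% of its speed; a pose out of reach is approached as far as the arm can. A call is refused whole if a number of a shift passes 5 or a number of a turn 8.59, either way. A call with a gripper value outside its range is refused whole. The fingers move at their own pace and stop on an object; "force" is the grip in N (left out, the last holds). Time passes only in rows, so rows that do not move let the fingers close. It gives the time, the measured TCP pose, the force and the opening at its end, in the units of the state.
- readout.get_state(): the state, without advancing time (a new reading comes with each control period).
- read_camera(name): name is "scene" or "top" or "wrist"; returns a dict with "frame" (384x512x3 uint8, red, green, blue), "vertical_fov" (degrees; the focal length in pixels is half the picture's height over the tangent of half this angle, whatever the lens; pixels are square), "cx", "cy" (the principal point, pixels), "eye" and "orientation" of the camera in the world. Camera axes: x right, y up, looking along -z (the intrinsics and any distortion apply to the point x, -y, -z); pixel columns grow to the right and rows downward; lengths in m; the calibration is good to about 2 mm. A picture is of the moment at which its call begins. There is no depth.
- sign_off(): hands the job in, once; it reports no verdict.
The state is a dict: "time": time; "qpos": joint angles; "dq": joint speeds; "joint_efforts": joint torques, N m; "eef_pos": TCP position; "tcp_rot": TCP orientation; "contact_force": force on the tool from outside, world axes, zero at the start; "wrist_torque": the same for the moment, N m; "opening": opening from 0.0 (shut) to 1.0 (fully open).
Only numpy, scipy, OpenCV 4.12 (cv2) and the standard library are available. Lean on these libraries where they do the work, as an engineer would, in place of code of your own. Each camera call takes 0.05 s, during which the arm holds its last target. There are 200 camera calls.

TASK

Close the sticking shutter of the tea-tin case: walk it away from you by gentle pushes on its two end blocks in turn, never with more than 25 N, until both ends are home against the buffers on the far wall. Only then slide the bolt on the case's left wall in, let go, and leave the crockery and jars around the case alone.

Things in the scene. Friction and masses are not known exactly. Their poses are not given: they have to be found in the camera images.
- case: Low wooden case fixed to the counter, 345 (x) by 430 (y) by 97 mm high. Origin on the counter: near face at x -165, far face +180 mm. x points away from the robot = the way the shutter closes, y to the left wall, z up. Near half: flat deck at z 80 mm; far half: compartments with tins. The shutter's ends run under side lips: inner edges y +-179 mm, tops z 97 mm
- push_left (a point): Middle of the near face of the left push block, an upright smooth black block 14 (x) by 40 (y) by 28 mm (z 90 to 118, this point z 104) on the near edge of the shutter, 145 mm left of its middle. Axes as the shutter. Home: x = 8 mm in the case's frame, where that end meets a rubber buffer and the force climbs some 5 N per mm above the sliding force; it may go 1 to 2 mm farther
- push_right (a point): The same point on the right push block, 145 mm right of the shutter's middle. Home at x = 8 mm in the case's frame too. Both blocks start 45 to 80 mm short of home and the shutter up to 0.07 rad askew. As an end goes forward its block also drifts outward a little: 75 mm times the change of angle
- shutter_mid (a point): Middle of the top of the shutter, a wooden frame with clear pane, 150 (x) by 380 (y) by 10 mm, z 80 to 90 mm, near edge in line with the blocks. Each end sticks in its track: some 15 N on a block moves that end alone, the far end of the shutter staying as pivot. Moving both ends at once (pushing its middle, or on when jammed) takes 26 N, too much. It jams at 0.08 rad askew: a block can lead by at most 23 mm
- bolt_knob (a point): Middle of the upright steel bolt knob, a post 14 mm in diameter at z 86 to 122 mm on a bracket (top z 80 mm, out to y 269 mm) outside the left wall. In the case's frame: x -1 mm, z 105.5 mm and, bolt fully out, y 242 mm. It moves inward (-y of the case) as the bolt goes in behind the closed shutter; the outer side is free
- bolt (a joint): Travel of the bolt in m: 0 = fully out, 0.026 = fully in against a hard stop; locked from about 0.02 on. It starts at 0 to 0.004 and takes some 4 N to slide. It stays where it is left
- cup_at (a point): Plain white cup, 90 mm wide, 62 mm high, standing to the right of the case; point at its middle. A bystander
- jar_at (a point): Glass jar with a white cap, 72 mm wide, 100 mm high, to the right of the case; point at its middle. A bystander
- tin_at (a point): Metal tin, 76 mm wide, 90 mm high, standing off to the left of the case; point at its middle. A bystander

How it is judged:
On the way, in this order (a step that is already met when the one before it is completed fails the run):
1. both ends of the shutter are home against the buffers (x of each of push_left, push_right in the frame of case above 0.0065 m), for 0.2 s.
2. the bolt is slid in (value of joint bolt above 0.02 m), for 0.2 s.
At the end, for the whole second after the job is handed in: Both push blocks are home to within 1.5 mm (x above 6.5 mm in the case's frame) and the bolt is in (joint above 0.02) (all of step 1 and value of joint bolt above 0.02 m); the robot touches nothing.
It fails at once if the case, its shutter or its bolt is pushed with more than 25 N (contact force between any of the fingers, the arm and case above 25 N).
It fails at once if a bystander is moved by more than 20 mm (distance of any of cup_at, jar_at, tin_at from where it was at the start of the episode above 0.02 m).
It also fails if it takes over 72 s, if anything falls off the work surface, if the arm or the gripper's body presses on something with over 40 N, if the wrist force passes 120 N, or if a joint passes its speed limit or range.

## Working session

There is one attempt and no reset: what is moved stays moved. The work goes in short steps, Python scripts to look and compute and a tool call to move; the robot and the scene stay as the last step left them, time stands still between calls to the robot, and variables do not carry over. Pictures are saved under pics/ and viewed, about 8 in all and at most 12, crops included, and the job is handed in when it is done.

Besides the shell and the picture viewer there is one more tool, called in YAML: its name, and indented under it one key for each argument. drive_tool: Moves the arm, as the interface text tells. Its arguments: {"type":"object","properties":{"steps":{"type":"array","items":{"type":"array","items":{"type":"number"}}},"force":{"type":"number"}},"required":["steps"]}

```bash
mkdir -p pics; python3 - <<'E'
from plant import readout, read_camera, ctrl
import cv2
s=readout.get_state(); print(s['time'],s['eef_pos'],s['tcp_rot'],s['contact_force'],s['opening'],ctrl.grasp_offset)
for n in ('scene','top'):
    c=read_camera(n); cv2.imwrite(f'pics/{n}0.png',cv2.resize(c['frame'][...,::-1],(768,576)))
    print(n,{k:v for k,v in c.items() if k!='frame'})
E
```

```text
0.0 [ 0.19217198 -0.64636745  0.22992084] [-0.69973877 -0.10260275  0.69975338 -0.10091348] [-0.5518419   0.03959286  0.2378905 ] 0.9973424346566493 0.0187
scene {'vertical_fov': 55.72465812535818, 'cx': 256.50300447969477, 'cy': 194.25098389494107, 'eye': array([1.45258605, 0.05705215, 1.03531097]), 'orientation': array([0.24408109, 0.2589452 , 0.66992131, 0.65159592])}
top {'vertical_fov': 56.13523278693916, 'cx': 259.64503674729553, 'cy': 190.94474217041954, 'eye': array([0.44692904, 0.01474069, 1.099441  ]), 'orientation': array([-0.04361358,  0.04315789,  0.70839469, -0.70314452])}
```

View pics/top0.png

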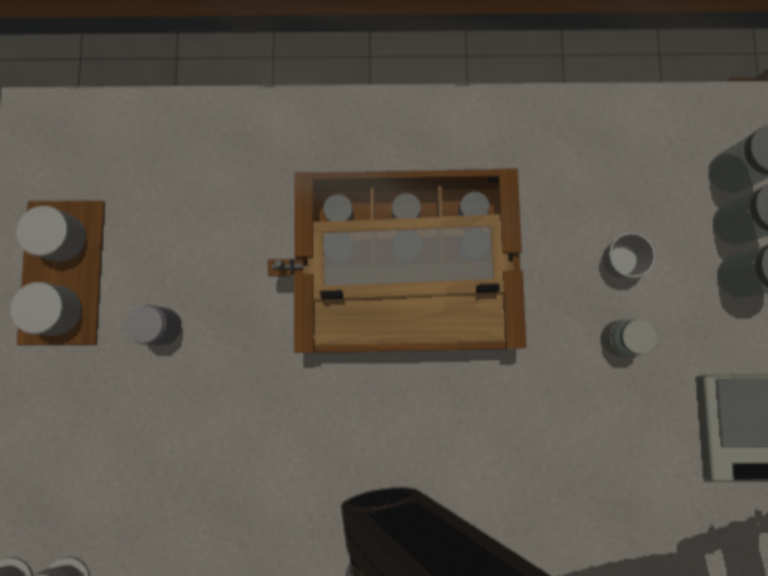

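View pics/scene0.png

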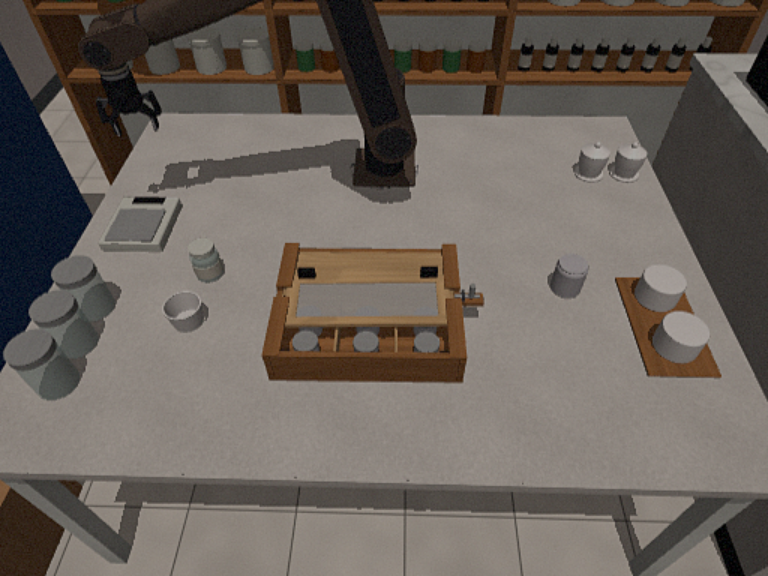

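Top view: case spans about (294..525, 170..352) in the 1.5x picture, blocks at about (331,295) and (487,288), knob at about (290,266). Cup and jar are to the right, tin to the left. I'll enlarge a crop for the measurements.

```bash
cat > h.py <<'E'
import numpy as np, cv2
from scipy.spatial.transform import Rotation as R
def ray(c,u,v):
    f=c['frame'].shape[0]/2/np.tan(np.radians(c['vertical_fov'])/2)
    d=np.array([(u-c['cx'])/f,-(v-c['cy'])/f,-1.]); return R.from_quat(c['orientation']).apply(d)
def at(c,u,v,z):
    d=ray(c,u,v); e=np.array(c['eye']); return (e+d*(z-e[2])/d[2])
def proj(c,p):
    f=c['frame'].shape[0]/2/np.tan(np.radians(c['vertical_fov'])/2)
    q=R.from_quat(c['orientation']).inv().apply(np.asarray(p)-c['eye']); return np.stack([c['cx']+f*q[...,0]/-q[...,2], c['cy']-f*q[...,1]/-q[...,2]],-1)
E
python3 - <<'E'
from h import *
from plant import read_camera
import pickle
c=read_camera('top'); pickle.dump(c,open('top.pkl','wb'))
im=c['frame'][105:240,170:360,::-1]
im=cv2.convertScaleAbs(cv2.resize(im,None,fx=4,fy=4,interpolation=cv2.INTER_CUBIC),alpha=1.6)
cv2.imwrite('pics/crop.png',im)
for n,u,v,z in [('FL',294,173,.097),('FR',517,169,.097),('NL',295,352,.097),('NR',525,348,.097),('bl',331,295,.118),('br',487,288,.118),('knob',277,262,.122)]:
    print(n,at(c,u/1.5,v/1.5,z).round(4))
E
```

```text
FL [0.7915 0.1966 0.097 ]
FR [ 0.7961 -0.2317  0.097 ]
NL [0.4502 0.1899 0.097 ]
NR [ 0.4544 -0.2341  0.097 ]
bl [0.553  0.1219 0.118 ]
br [ 0.5638 -0.1635  0.118 ]
knob [0.6142 0.2209 0.122 ]
```

View pics/crop.png

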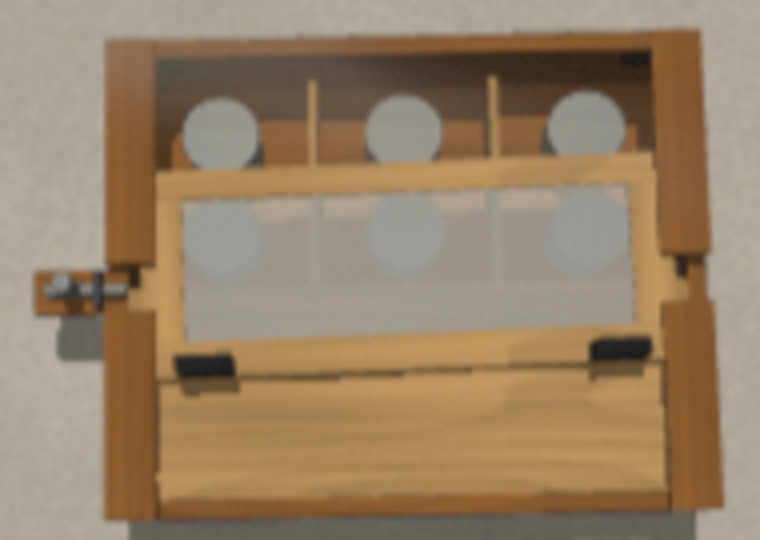

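Crop (4x, offset 170,105): case corners FL(105,41), FR(699,30), NL(105,521), NR(723,508). The near faces of the blocks have their lower edges at about (206,377) and (622,359), and the knob top is at about (62,284).

```bash
python3 - <<'E'
from h import *
import pickle
from scipy.optimize import least_squares
c=pickle.load(open('top.pkl','rb'))
P=lambda a,b:np.array([170+(a-1.5)/4+0,105+(b-1.5)/4])
loc=np.array([[.18,.215,.097],[.18,-.215,.097],[-.165,.215,.097],[-.165,-.215,.097]])
pix=np.array([P(105,41),P(699,30),P(105,521),P(723,508)])
T=lambda p,l:np.c_[p[0]+np.cos(p[2])*l[:,0]-np.sin(p[2])*l[:,1],p[1]+np.sin(p[2])*l[:,0]+np.cos(p[2])*l[:,1],l[:,2]]
r=least_squares(lambda p:(proj(c,T(p,loc))-pix).ravel(),[.62,-.02,0]); p=r.x
print('case',p.round(4),'res px',r.fun.round(2))
def tocase(w): d=w[:2]-p[:2];return np.array([np.cos(p[2])*d[0]+np.sin(p[2])*d[1],-np.sin(p[2])*d[0]+np.cos(p[2])*d[1]])
for n,a,b,z in [('Lnear',206,377,.09),('Rnear',622,359,.09),('Lfar',204,354,.118),('Rfar',620,338,.118),('knob',62,284,.122)]:
    w=at(c,*P(a,b),z); print(n,w.round(4),'case',tocase(w).round(4))
print('knob pred',T(p,np.array([[-.001,.242,.1055]])))
E
```

```text
case [ 0.6165 -0.0194  0.0128] res px [-0.32 -0.3   0.35 -0.52 -0.52  0.32  0.48  0.4 ]
Lnear [0.5498 0.1236 0.09  ] case [-0.0649  0.1438]
Rnear [ 0.5604 -0.1697  0.09  ] case [-0.0581 -0.1496]
Lfar [0.5628 0.1221 0.118 ] case [-0.0519  0.1421]
Rfar [ 0.5717 -0.1636  0.118 ] case [-0.0466 -0.1437]
knob [0.6115 0.2196 0.122 ] case [-0.0019  0.239 ]
knob pred [[0.61240306 0.22260768 0.1055    ]]
```

drive_tool:
  steps:
    - [0,0,0,7.95,0]
    - [0,0,0,7.95,0]
    - [0,-4,-2.8,0,0]
    - [0,-4,-2.8,0,0]
    - [0,-4,-2.8,0,0]
    - [0,-4,-2.8,0,0]
    - [0,-4,-2.8,0,0]
    - [0,-4,-2.8,0,0]
    - [0,-4,-2.8,0,0]
    - [0,-4,-2.8,0,0]
  force: 20

```text
time: 1.15
eef_pos: [0.4133, -0.3226, 0.2312]
tcp_rot: [0.707, 0.004, -0.707, 0.004]
contact_force: [0.9, -0.8, 0.1]
opening: -0.0
```

drive_tool:
  steps:
    - [0,-3.85,-2.75,0,0]
    - [0,-3.85,-2.75,0,0]
    - [0,-3.85,-2.75,0,0]
    - [0,-3.85,-2.75,0,0]
    - [2,0,0,0,0]
    - [3,0,0,0,0]
    - [3,0,0,0,0]
    - [2,0,0,0,0]
    - [0,0,0,0,0]

```text
time: 2.05
eef_pos: [0.5183, -0.1678, 0.1273]
tcp_rot: [-0.705, -0.005, 0.71, -0.003]
contact_force: [-0.1, -0.2, -1.2]
opening: -0.002
```

```bash
cat >> h.py <<'E'
PC=np.array([.6165,-.0194,.0128])
def tocase(w,p=PC):
    d=np.asarray(w)[:2]-p[:2];return np.array([np.cos(p[2])*d[0]+np.sin(p[2])*d[1],-np.sin(p[2])*d[0]+np.cos(p[2])*d[1]])
E
python3 - <<'E'
from h import *
from plant import readout
s=readout.get_state();print(s['time'],s['eef_pos'],tocase(s['eef_pos']),s['contact_force'],R.from_quat(s['tcp_rot']).as_matrix()[:,1])
E
```

```text
2.05 [ 0.51832261 -0.16779359  0.12729235] [-0.10006873 -0.1471248 ] [-0.14380248 -0.19727089 -1.15478753] [ 0.01139332 -0.99992685 -0.00405939]
```

drive_tool:
  steps:
    - [1.3,0,-1,0,0]
    - [1.3,0,-0.8,0,0]
    - [0,0,-0.1,0,0]
    - [0,0,-0.1,0,0]
    - [0,0,-0.1,0,0]

```text
time: 2.55
eef_pos: [0.5424, -0.1694, 0.1067]
tcp_rot: [0.708, 0.004, -0.707, 0.004]
contact_force: [-0.6, 0.3, 0.6]
opening: -0.001
```

```bash
python3 - <<'E'
from plant import read_camera
import cv2
c=read_camera('wrist'); cv2.imwrite('pics/w1.png',cv2.convertScaleAbs(c['frame'][...,::-1],alpha=1.5))
E
```

```text
(no output)
```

View pics/w1.png

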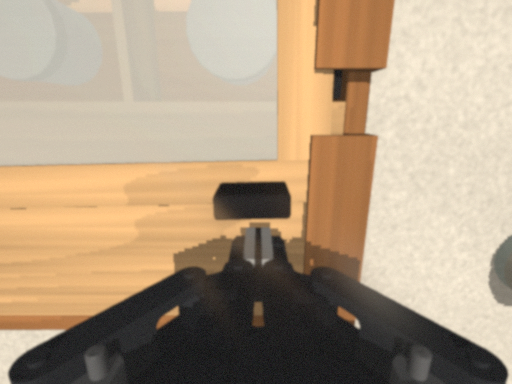

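Wrist view: the shut fingertips at (258,245) stand just short of the right block (252,200), centred to within about 3 mm. Approaching gently.

drive_tool:
  steps:
    - [0.3,-0.2,-0.05,0,0]
    - [0,0,-0.05,0,0]
    - [0,0,-0.05,0,0]
    - [0,0,-0.05,0,0]
    - [0,0,-0.05,0,0]
    - [0,0,-0.05,0,0]
    - [0,0,-0.05,0,0]
    - [0,0,-0.05,0,0]

```text
time: 3.4
eef_pos: [0.5459, -0.167, 0.1023]
tcp_rot: [0.707, 0.004, -0.707, 0.004]
contact_force: [-0.0, -0.4, 0.4]
opening: -0.003
```

drive_tool:
  steps:
    - [0,0,-0.08,0,0]
    - [0,0,-0.08,0,0]
    - [0,0,-0.08,0,0]
    - [0,0,-0.08,0,0]
    - [0,0,-0.08,0,0]
    - [0,0,-0.08,0,0]

```text
time: 4.0
eef_pos: [0.5492, -0.1668, 0.102]
tcp_rot: [-0.705, -0.004, 0.709, -0.004]
contact_force: [-5.6, -1.1, 3.7]
opening: -0.003
```

drive_tool:
  steps:
    - [0,0,-0.05,0,0]
    - [0,0,-0.05,0,0]
    - [0,0,-0.05,0,0]

```text
time: 4.3
eef_pos: [0.5492, -0.1666, 0.1016]
tcp_rot: [-0.704, -0.005, 0.71, -0.004]
contact_force: [-9.4, -0.0, 3.7]
opening: -0.002
```

drive_tool:
  steps:
    - [0,0,-0.06,0,0]
    - [0,0,-0.06,0,0]
    - [0,0,-0.06,0,0]
    - [0,0,-0.06,0,0]

```text
time: 4.7
eef_pos: [0.5496, -0.1665, 0.1012]
tcp_rot: [-0.702, -0.005, 0.712, -0.004]
contact_force: [-15.1, -0.9, 6.2]
opening: -0.002
```

drive_tool:
  steps:
    - [0,0,-0.06,0,0]
    - [0,0,-0.06,0,0]
    - [0,0,-0.06,0,0]
    - [0,0,-0.06,0,0]

```text
time: 5.1
eef_pos: [0.5519, -0.1669, 0.1012]
tcp_rot: [-0.702, -0.005, 0.712, -0.004]
contact_force: [-14.5, -3.0, 6.1]
opening: 0.002
```

drive_tool:
  steps:
    - [0,0,-0.1,0,0]
    - [0,0,-0.12,0,0]
    - [0,0,-0.12,0,0]
    - [0,0,-0.12,0,0]
    - [0,0,-0.12,0,0]
    - [0,0,-0.12,0,0]
    - [0,0,-0.12,0,0]
    - [0,0,-0.12,0,0]

```text
time: 5.9
eef_pos: [0.5612, -0.1684, 0.1012]
tcp_rot: [-0.702, -0.004, 0.712, -0.005]
contact_force: [-15.9, -6.2, 5.7]
opening: 0.003
```

drive_tool:
  steps:
    - [0,0,0.8,0,0]
    - [0,0,2.4,0,0]
    - [0,-4.1,0,0,0]
    - [0,-4.1,0,0,0]
    - [0,-4.1,0,0,0]
    - [0,-4.1,0,0,0]
    - [0,-4.1,0,0,0]
    - [0,-4.1,0,0,0]
    - [0,-4.1,0,0,0]
    - [0,0,0,0,0]

```text
time: 6.9
eef_pos: [0.531, 0.1241, 0.1026]
tcp_rot: [0.708, 0.006, -0.706, 0.005]
contact_force: [0.4, 0.4, -0.4]
opening: -0.002
```

```bash
cat > st.py <<'E'
from h import *
from plant import readout
s=readout.get_state();print(s['time'],s['eef_pos'],'case',tocase(s['eef_pos']).round(4),s['contact_force'].round(1),R.from_quat(s['tcp_rot']).as_matrix().round(3)[:,1])
E
python3 st.py; python3 - <<'E'
from plant import read_camera
import cv2
c=read_camera('wrist'); cv2.imwrite('pics/w2.png',cv2.convertScaleAbs(c['frame'][...,::-1],alpha=1.5))
E
```

```text
6.9 [0.530977   0.1241443  0.10261558] case [-0.0837  0.1446] [ 0.4  0.4 -0.4] [ 0.016 -1.    -0.002]
```

View pics/w2.png

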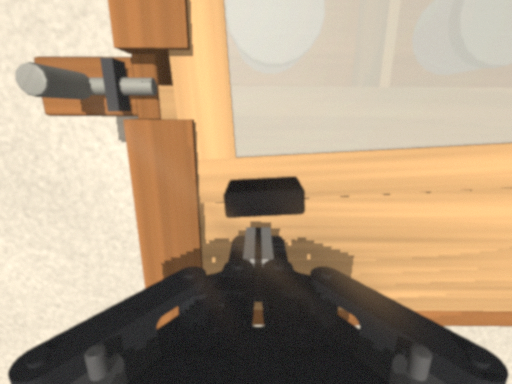

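Wrist view: the fingers at (258,245) are squarely behind the left block (264,198), and the shutter is now turned with its right end ahead.

drive_tool:
  steps:
    - [0,0,-0.3,0,0]
    - [0,0,-0.15,0,0]
    - [0,0,-0.08,0,0]
    - [0,0,-0.08,0,0]
    - [0,0,-0.08,0,0]
    - [0,0,-0.08,0,0]
    - [0,0,-0.08,0,0]
    - [0,0,-0.08,0,0]

```text
time: 7.75
eef_pos: [0.5405, 0.1199, 0.1023]
tcp_rot: [0.707, 0.004, -0.707, 0.004]
contact_force: [0.1, -0.0, 0.2]
opening: -0.0
```

drive_tool:
  steps:
    - [0,-0.1,-0.08,0,0]
    - [0,-0.1,-0.08,0,0]
    - [0,0,-0.08,0,0]
    - [0,0,-0.08,0,0]
    - [0,0,-0.08,0,0]
    - [0,0,-0.08,0,0]
    - [0,0,-0.08,0,0]

```text
time: 8.45
eef_pos: [0.541, 0.1224, 0.1009]
tcp_rot: [-0.702, -0.004, 0.712, -0.004]
contact_force: [-13.9, -0.5, 4.6]
opening: -0.002
```

drive_tool:
  steps:
    - [0,0,-0.08,0,0]
    - [0,0,-0.12,0,0]
    - [0,0,-0.15,0,0]
    - [0,0,-0.15,0,0]
    - [0,0,-0.15,0,0]
    - [0,-0.02,-0.15,0,0]
    - [0,-0.02,-0.15,0,0]
    - [0,-0.02,-0.15,0,0]
    - [0,-0.02,-0.15,0,0]
    - [0,-0.02,-0.15,0,0]

```text
time: 9.45
eef_pos: [0.5536, 0.1249, 0.1003]
tcp_rot: [-0.701, -0.005, 0.713, -0.003]
contact_force: [-15.1, 3.1, 6.1]
opening: -0.003
```

drive_tool:
  steps:
    - [0,-0.02,-0.17,0,0]
    - [0,-0.02,-0.17,0,0]
    - [0,-0.02,-0.17,0,0]
    - [0,-0.02,-0.17,0,0]
    - [0,-0.02,-0.17,0,0]
    - [0,-0.02,-0.17,0,0]
    - [0,-0.02,-0.17,0,0]
    - [0,-0.02,-0.17,0,0]
    - [0,-0.02,-0.17,0,0]
    - [0,-0.02,-0.17,0,0]

```text
time: 10.45
eef_pos: [0.5699, 0.1281, 0.0998]
tcp_rot: [-0.7, -0.006, 0.714, -0.002]
contact_force: [-16.1, 5.8, 5.0]
opening: 0.0
```

drive_tool:
  steps:
    - [0,-0.03,-0.15,0,0]
    - [0,-0.03,-0.15,0,0]
    - [0,-0.03,-0.15,0,0]
    - [0,0,0,0,0]

```text
time: 10.85
eef_pos: [0.5746, 0.1292, 0.0999]
tcp_rot: [-0.7, -0.006, 0.714, -0.002]
contact_force: [-15.2, 6.3, 5.1]
opening: -0.0
```

```bash
python3 st.py
```

```text
10.85 [0.57455977 0.12921711 0.09988033] case [-0.04    0.1491] [-15.2   6.3   5.1] [ 0.011 -1.    -0.005]
```

drive_tool:
  steps:
    - [0,0,0.8,0,0]
    - [0,0,2.3,0,0]
    - [-0.15,4.15,0,0,0]
    - [0,4.15,0,0,0]
    - [0,4.15,0,0,0]
    - [0,4.15,0,0,0]
    - [0,4.15,0,0,0]
    - [0,4.15,0,0,0]
    - [0,4.15,0,0,0]
    - [0,0,0,0,0]

```text
time: 11.85
eef_pos: [0.5549, -0.1697, 0.1049]
tcp_rot: [0.709, 0.001, -0.706, 0.003]
contact_force: [0.5, -0.1, -0.1]
opening: 0.002
```

```bash
python3 st.py; python3 - <<'E'
from plant import read_camera
import cv2
c=read_camera('wrist'); cv2.imwrite('pics/w3.png',cv2.convertScaleAbs(c['frame'][...,::-1],alpha=1.5))
E
```

```text
11.85 [ 0.55489232 -0.1696654   0.10492754] case [-0.0635 -0.1495] [ 0.5 -0.1 -0.1] [ 0.006 -1.     0.003]
```

View pics/w3.png

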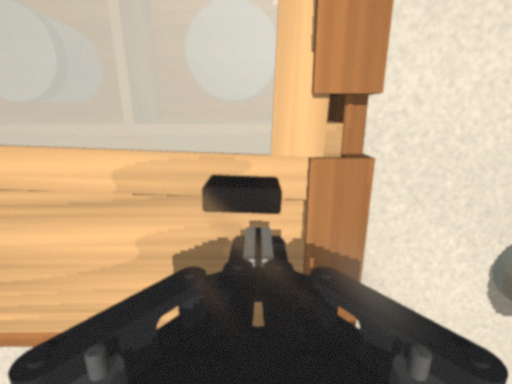

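Wrist view: block (242,195), fingers (258,245), so I'll shift about 4 mm left and move in slowly.

drive_tool:
  steps:
    - [0.15,-0.2,-0.3,0,0]
    - [0,-0.1,-0.2,0,0]
    - [0,0,-0.1,0,0]
    - [0,0,-0.08,0,0]
    - [0,0,-0.08,0,0]
    - [0,0,-0.08,0,0]
    - [0,0,-0.08,0,0]

```text
time: 12.6
eef_pos: [0.563, -0.1613, 0.1024]
tcp_rot: [0.707, 0.004, -0.707, 0.004]
contact_force: [0.5, -0.2, 0.5]
opening: -0.0
```

drive_tool:
  steps:
    - [0,0,-0.08,0,0]
    - [0,0,-0.08,0,0]
    - [0,0,-0.08,0,0]
    - [0,0,-0.08,0,0]
    - [0,0,-0.08,0,0]
    - [0,0,-0.08,0,0]

```text
time: 13.2
eef_pos: [0.5657, -0.1613, 0.1018]
tcp_rot: [-0.705, -0.004, 0.709, -0.004]
contact_force: [-8.2, -0.5, 3.7]
opening: 0.001
```

drive_tool:
  steps:
    - [0,0,-0.08,0,0]
    - [0,0,-0.08,0,0]
    - [0,0,-0.1,0,0]
    - [0,0,-0.15,0,0]
    - [0,0.02,-0.17,0,0]
    - [0,0.02,-0.17,0,0]
    - [0,0.03,-0.17,0,0]
    - [0,0.03,-0.17,0,0]
    - [0,0.03,-0.17,0,0]
    - [0,0.03,-0.17,0,0]

```text
time: 14.2
eef_pos: [0.5767, -0.1637, 0.1011]
tcp_rot: [-0.702, -0.004, 0.712, -0.005]
contact_force: [-14.2, -4.6, 5.9]
opening: 0.002
```

drive_tool:
  steps:
    - [0,0.03,-0.17,0,0]
    - [0,0.03,-0.17,0,0]
    - [0,0.03,-0.17,0,0]
    - [0,0.03,-0.17,0,0]
    - [0,0.03,-0.17,0,0]
    - [0,0.03,-0.17,0,0]
    - [0,0.03,-0.17,0,0]
    - [0,0.03,-0.17,0,0]

```text
time: 15.0
eef_pos: [0.5903, -0.1664, 0.101]
tcp_rot: [-0.702, -0.004, 0.713, -0.005]
contact_force: [-15.8, -4.8, 5.3]
opening: 0.003
```

Need ~8 mm more.

drive_tool:
  steps:
    - [0,0.03,-0.15,0,0]
    - [0,0.03,-0.15,0,0]
    - [0,0.03,-0.15,0,0]
    - [0,0.03,-0.15,0,0]
    - [0,0.03,-0.15,0,0]
    - [0,0,0,0,0]

```text
time: 15.6
eef_pos: [0.5981, -0.1677, 0.101]
tcp_rot: [-0.702, -0.004, 0.712, -0.005]
contact_force: [-14.4, -4.6, 5.9]
opening: -0.0
```

```bash
python3 st.py
```

```text
15.6 [ 0.59808809 -0.16769084  0.10104931] case [-0.0203 -0.148 ] [-14.4  -4.6   5.9] [ 0.013 -1.     0.001]
```

drive_tool:
  steps:
    - [0,0,0.8,0,0]
    - [0,0,2.3,0,0]
    - [0,-4.15,0,0,0]
    - [0,-4.15,0,0,0]
    - [0,-4.15,0,0,0]
    - [0,-4.15,0,0,0]
    - [0,-4.15,0,0,0]
    - [0,-4.15,0,0,0]
    - [0,-4.15,0,0,0]
    - [0,0,0,0,0]

```text
time: 16.6
eef_pos: [0.5688, 0.1283, 0.1027]
tcp_rot: [0.708, 0.007, -0.706, 0.005]
contact_force: [0.7, 0.1, 0.7]
opening: -0.004
```

drive_tool:
  steps:
    - [0,0,-0.2,0,0]
    - [0,0,-0.1,0,0]
    - [0,0,-0.08,0,0]
    - [0,0,-0.08,0,0]
    - [0,0,-0.08,0,0]

```text
time: 17.1
eef_pos: [0.5745, 0.1229, 0.1023]
tcp_rot: [0.707, 0.003, -0.707, 0.003]
contact_force: [-0.2, 0.9, -0.7]
opening: 0.003
```

```bash
python3 st.py
```

```text
17.1 [0.57452063 0.12285503 0.10230506] case [-0.0402  0.1428] [-0.2  0.9 -0.7] [ 0.01 -1.   -0.  ]
```

drive_tool:
  steps:
    - [0,0,-0.08,0,0]
    - [0,0,-0.08,0,0]
    - [0,0,-0.08,0,0]
    - [0,0,-0.08,0,0]
    - [0,0,-0.08,0,0]
    - [0,0,-0.08,0,0]
    - [0,0,-0.08,0,0]

```text
time: 17.8
eef_pos: [0.5788, 0.1239, 0.1021]
tcp_rot: [-0.706, -0.004, 0.708, -0.004]
contact_force: [-4.6, -0.8, 2.6]
opening: 0.002
```

drive_tool:
  steps:
    - [0,0,-0.1,0,0]
    - [0,0,-0.1,0,0]
    - [0,0,-0.1,0,0]
    - [0,0,-0.12,0,0]
    - [0,0,-0.15,0,0]
    - [0,-0.02,-0.17,0,0]
    - [0,-0.03,-0.17,0,0]
    - [0,-0.03,-0.17,0,0]
    - [0,-0.03,-0.17,0,0]
    - [0,-0.03,-0.17,0,0]

```text
time: 18.8
eef_pos: [0.5882, 0.1263, 0.1006]
tcp_rot: [-0.701, -0.005, 0.713, -0.004]
contact_force: [-15.2, 1.1, 5.3]
opening: 0.003
```

drive_tool:
  steps:
    - [0,-0.03,-0.17,0,0]
    - [0,-0.03,-0.17,0,0]
    - [0,-0.03,-0.17,0,0]
    - [0,-0.03,-0.17,0,0]
    - [0,-0.03,-0.17,0,0]
    - [0,-0.03,-0.17,0,0]
    - [0,-0.03,-0.17,0,0]
    - [0,-0.03,-0.17,0,0]

```text
time: 19.6
eef_pos: [0.6016, 0.1294, 0.1006]
tcp_rot: [-0.701, -0.005, 0.713, -0.004]
contact_force: [-15.3, 3.0, 6.4]
opening: 0.001
```

drive_tool:
  steps:
    - [0,-0.03,-0.15,0,0]
    - [0,-0.03,-0.15,0,0]
    - [0,-0.03,-0.15,0,0]
    - [0,-0.03,-0.15,0,0]
    - [0,-0.03,-0.12,0,0]
    - [0,-0.02,-0.1,0,0]

```text
time: 20.2
eef_pos: [0.6097, 0.1312, 0.1006]
tcp_rot: [-0.701, -0.005, 0.713, -0.003]
contact_force: [-14.9, 3.1, 6.1]
opening: 0.004
```

drive_tool:
  steps:
    - [0,-0.01,-0.07,0,0]
    - [0,-0.01,-0.07,0,0]
    - [0,0,-0.06,0,0]
    - [0,0,-0.06,0,0]

```text
time: 20.6
eef_pos: [0.6119, 0.1317, 0.1006]
tcp_rot: [-0.701, -0.005, 0.714, -0.003]
contact_force: [-17.0, 3.5, 8.0]
opening: -0.001
```

drive_tool:
  steps:
    - [0,0,-0.05,0,0]
    - [0,0,-0.05,0,0]
    - [0,0,0,0,0]

```text
time: 20.9
eef_pos: [0.6122, 0.1318, 0.1006]
tcp_rot: [-0.7, -0.005, 0.714, -0.003]
contact_force: [-18.8, 3.8, 8.4]
opening: 0.002
```

drive_tool:
  steps:
    - [0,0,0.8,0,0]
    - [0,0,2.0,0,0]
    - [0,4.15,0,0,0]
    - [0,4.15,0,0,0]
    - [0,4.15,0,0,0]
    - [0,4.15,0,0,0]
    - [0,4.15,0,0,0]
    - [0,4.15,0,0,0]
    - [0,4.15,0,0,0]
    - [0,0,-0.1,0,0]

```text
time: 21.9
eef_pos: [0.5965, -0.1662, 0.1031]
tcp_rot: [0.708, 0.001, -0.706, 0.003]
contact_force: [-0.2, 0.2, 0.4]
opening: 0.0
```

drive_tool:
  steps:
    - [0,0,-0.1,0,0]
    - [0,0,-0.08,0,0]
    - [0,0,-0.08,0,0]
    - [0,0,-0.08,0,0]

```text
time: 22.3
eef_pos: [0.5993, -0.1595, 0.1023]
tcp_rot: [0.707, 0.005, -0.707, 0.005]
contact_force: [0.2, -0.8, -0.3]
opening: -0.004
```

```bash
python3 st.py
```

```text
22.3 [ 0.5993102  -0.15946018  0.10230017] case [-0.019  -0.1398] [ 0.2 -0.8 -0.3] [ 0.013 -1.    -0.   ]
```

drive_tool:
  steps:
    - [0,0.1,-0.08,0,0]
    - [0,0.1,-0.08,0,0]
    - [0,0,-0.08,0,0]
    - [0,0,-0.08,0,0]
    - [0,0,-0.08,0,0]
    - [0,0,-0.08,0,0]
    - [0,0,-0.08,0,0]
    - [0,0,-0.08,0,0]

```text
time: 23.1
eef_pos: [0.6024, -0.1627, 0.1016]
tcp_rot: [-0.704, -0.005, 0.71, -0.004]
contact_force: [-11.6, -0.5, 5.8]
opening: 0.0
```

drive_tool:
  steps:
    - [0,0,-0.08,0,0]
    - [0,0,-0.08,0,0]
    - [0,0,-0.1,0,0]
    - [0,0.02,-0.12,0,0]
    - [0,0.02,-0.12,0,0]
    - [0,0.02,-0.12,0,0]
    - [0,0.02,-0.12,0,0]
    - [0,0.02,-0.12,0,0]

```text
time: 23.9
eef_pos: [0.609, -0.1643, 0.1014]
tcp_rot: [-0.702, -0.005, 0.712, -0.004]
contact_force: [-15.7, -2.4, 7.3]
opening: 0.002
```

drive_tool:
  steps:
    - [0,0.02,-0.1,0,0]
    - [0,0.02,-0.1,0,0]
    - [0,0.02,-0.1,0,0]
    - [0,0.02,-0.1,0,0]
    - [0,0.01,-0.08,0,0]

```text
time: 24.4
eef_pos: [0.6138, -0.1654, 0.1013]
tcp_rot: [-0.702, -0.004, 0.712, -0.004]
contact_force: [-15.8, -3.6, 7.0]
opening: 0.0
```

drive_tool:
  steps:
    - [0,0,-0.07,0,0]
    - [0,0,-0.07,0,0]
    - [0,0,-0.06,0,0]
    - [0,0,-0.05,0,0]

```text
time: 24.8
eef_pos: [0.6161, -0.1657, 0.1013]
tcp_rot: [-0.702, -0.004, 0.712, -0.005]
contact_force: [-15.0, -4.6, 6.2]
opening: 0.002
```

drive_tool:
  steps:
    - [0,0,-0.06,0,0]
    - [0,0,-0.06,0,0]
    - [0,0,-0.05,0,0]

```text
time: 25.1
eef_pos: [0.6169, -0.1658, 0.1012]
tcp_rot: [-0.701, -0.004, 0.713, -0.005]
contact_force: [-19.3, -3.4, 6.9]
opening: -0.002
```

drive_tool:
  steps:
    - [0,0,0.8,0,0]
    - [0,0,1.3,0,0]
    - [0,-4.15,0,0,0]
    - [0,-4.15,0,0,0]
    - [0,-4.15,0,0,0]
    - [0,-4.15,0,0,0]
    - [0,-4.15,0,0,0]
    - [0,-4.15,0,0,0]
    - [0,-4.15,0,0,0]
    - [0,0,-0.1,0,0]

```text
time: 26.1
eef_pos: [0.5997, 0.1306, 0.1026]
tcp_rot: [0.708, 0.007, -0.706, 0.005]
contact_force: [0.0, -0.5, -0.4]
opening: -0.001
```

drive_tool:
  steps:
    - [0,0,-0.2,0,0]
    - [0,0,-0.1,0,0]
    - [0,0,-0.1,0,0]
    - [0,0,-0.1,0,0]
    - [0,0,-0.08,0,0]
    - [0,0,-0.08,0,0]

```text
time: 26.7
eef_pos: [0.6066, 0.1253, 0.1023]
tcp_rot: [0.707, 0.004, -0.707, 0.004]
contact_force: [-1.0, -0.4, 0.2]
opening: 0.002
```

```bash
python3 st.py
```

```text
26.7 [0.60662359 0.12532363 0.10230634] case [-0.008   0.1448] [-1.  -0.4  0.2] [ 0.01 -1.   -0.  ]
```

drive_tool:
  steps:
    - [0,0,-0.08,0,0]
    - [0,0,-0.08,0,0]
    - [0,0,-0.08,0,0]
    - [0,0,-0.08,0,0]
    - [0,0,-0.08,0,0]
    - [0,0,-0.08,0,0]
    - [0,0,-0.08,0,0]

```text
time: 27.4
eef_pos: [0.6121, 0.126, 0.1023]
tcp_rot: [-0.707, -0.004, 0.707, -0.004]
contact_force: [-0.1, -0.3, 0.3]
opening: 0.003
```

drive_tool:
  steps:
    - [0,0,-0.06,0,0]
    - [0,0,-0.06,0,0]
    - [0,0,-0.06,0,0]
    - [0,0,-0.06,0,0]
    - [0,0,-0.06,0,0]
    - [0,0,-0.06,0,0]

```text
time: 28.0
eef_pos: [0.6142, 0.126, 0.1019]
tcp_rot: [-0.705, -0.004, 0.709, -0.004]
contact_force: [-5.4, 0.0, 2.1]
opening: 0.001
```

drive_tool:
  steps:
    - [0,0,-0.08,0,0]
    - [0,0,-0.08,0,0]
    - [0,0,-0.08,0,0]
    - [0,0,-0.08,0,0]
    - [0,0,-0.06,0,0]
    - [0,0,0,0,0]

```text
time: 28.6
eef_pos: [0.6141, 0.1262, 0.1008]
tcp_rot: [-0.702, -0.004, 0.713, -0.004]
contact_force: [-14.6, -1.4, 7.3]
opening: 0.003
```

drive_tool:
  steps:
    - [0,0,-0.07,0,0]
    - [0,0,-0.07,0,0]
    - [0,0,0,0,0]

```text
time: 28.9
eef_pos: [0.6141, 0.1263, 0.1005]
tcp_rot: [-0.7, -0.004, 0.714, -0.005]
contact_force: [-17.5, -0.5, 8.1]
opening: 0.002
```

drive_tool:
  steps:
    - [0,0,0.8,0,0]
    - [0,0,1.7,0,0]
    - [-4,0,0,0,0]
    - [-4,0,0,0,0]
    - [0,-4,0,0,0]
    - [0,-4,-0.9,0,0]
    - [0,-4,-0.9,0,0]
    - [0,-2.5,0,0,0]
    - [0,0,0,0,0]
    - [0,0,0,0,0]

```text
time: 29.9
eef_pos: [0.6125, 0.2713, 0.1823]
tcp_rot: [0.708, 0.004, -0.707, 0.004]
contact_force: [0.0, -0.3, 0.1]
opening: -0.001
```

```bash
python3 st.py; python3 - <<'E'
from plant import read_camera
import cv2
c=read_camera('wrist'); cv2.imwrite('pics/w4.png',cv2.convertScaleAbs(c['frame'][...,::-1],alpha=1.5))
E
```

```text
29.9 [0.61246982 0.27128144 0.18229894] case [-0.0003  0.2907] [ 0.  -0.3  0.1] [ 0.012 -1.     0.   ]
```

View pics/w4.png

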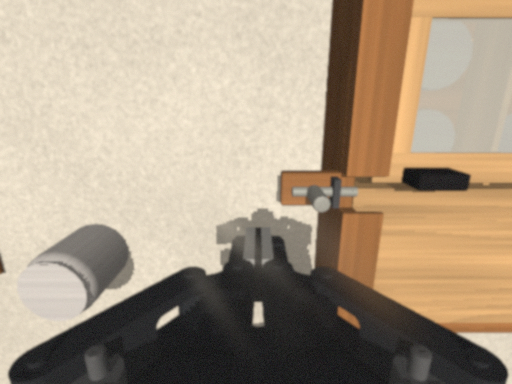

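Wrist view: the knob at (320,200) is inward of the fingers (258,245), clear of them, and the tin at (75,270) is well off. Going down and in.

drive_tool:
  steps:
    - [3,0,0,0,0]
    - [3,0,0,0,0]
    - [2.1,0,0,0,0]
    - [0,0.6,0,0,0]
    - [0,0.5,0,0,0]
    - [0,0.2,0,0,0]
    - [0,0.1,0,0,0]
    - [0,0.1,0,0,0]
    - [0,0.1,0,0,0]
    - [0,0.1,0,0,0]

```text
time: 30.95
eef_pos: [0.6125, 0.2541, 0.1017]
tcp_rot: [0.707, 0.004, -0.707, 0.004]
contact_force: [-0.0, 0.5, -0.4]
opening: 0.002
```

drive_tool:
  steps:
    - [0,0.1,0,0,0]
    - [0,0.1,0,0,0]
    - [0,0.1,0,0,0]
    - [0,0.1,0,0,0]
    - [0,0.1,0,0,0]
    - [0,0.1,0,0,0]
    - [0,0.1,0,0,0]
    - [0,0.1,0,0,0]

```text
time: 31.75
eef_pos: [0.6125, 0.2459, 0.1013]
tcp_rot: [-0.707, -0.004, 0.707, -0.004]
contact_force: [-0.0, 0.4, -0.6]
opening: -0.001
```

drive_tool:
  steps:
    - [0,0.1,0,0,0]
    - [0,0.1,0,0,0]
    - [0,0.1,0,0,0]
    - [0,0.1,0,0,0]
    - [0,0.1,0,0,0]
    - [0,0.1,0,0,0]
    - [0,0.1,0,0,0]
    - [0,0.1,0,0,0]

```text
time: 32.55
eef_pos: [0.6126, 0.2385, 0.1014]
tcp_rot: [0.707, 0.004, -0.707, 0.004]
contact_force: [0.1, 4.4, -0.7]
opening: 0.002
```

drive_tool:
  steps:
    - [0,0.15,0,0,0]
    - [0,0.15,0,0,0]
    - [0,0.15,0,0,0]
    - [0,0.15,0,0,0]
    - [0,0.15,0,0,0]
    - [0,0.15,0,0,0]
    - [0,0.15,0,0,0]
    - [0,0.15,0,0,0]
    - [0,0.15,0,0,0]
    - [0,0.15,0,0,0]

```text
time: 33.55
eef_pos: [0.6127, 0.2228, 0.1013]
tcp_rot: [-0.707, -0.004, 0.707, -0.004]
contact_force: [-0.4, 4.0, 0.6]
opening: -0.002
```

drive_tool:
  steps:
    - [0,0.1,0,0,0]
    - [0,0.1,0,0,0]
    - [0,0.1,0,0,0]
    - [0,0.1,0,0,0]
    - [0,0.08,0,0,0]
    - [0,0.08,0,0,0]

```text
time: 34.15
eef_pos: [0.6128, 0.2173, 0.1013]
tcp_rot: [0.707, 0.004, -0.707, 0.004]
contact_force: [0.5, 3.0, 0.1]
opening: -0.005
```

Moved about 21.5 mm; on gently to the stop.

drive_tool:
  steps:
    - [0,0.06,0,0,0]
    - [0,0.06,0,0,0]
    - [0,0.06,0,0,0]
    - [0,0.06,0,0,0]
    - [0,0.06,0,0,0]

```text
time: 34.65
eef_pos: [0.6128, 0.2169, 0.1015]
tcp_rot: [0.707, 0.006, -0.707, 0.002]
contact_force: [0.9, 12.2, 0.5]
opening: -0.001
```

drive_tool:
  steps:
    - [0,0,0,0,0]
    - [0,0,0,0,0]
    - [0,-1,0,0,0]
    - [0,-3,0,0,0]
    - [0,-3,0,0,0]
    - [-4,0,0,0,0]
    - [-4,0,0,0,0]
    - [-4,0,0,0,0]
    - [0,0,4,0,0]
    - [0,0,0,0,0]

```text
time: 35.65
eef_pos: [0.569, 0.2831, 0.2216]
tcp_rot: [-0.706, -0.003, 0.708, -0.005]
contact_force: [0.6, -0.6, -0.0]
opening: 0.004
```

```bash
python3 st.py; python3 - <<'E'
from plant import read_camera
import cv2
c=read_camera('top')
im=c['frame'][105:240,170:360,::-1]
cv2.imwrite('pics/end.png',cv2.convertScaleAbs(cv2.resize(im,None,fx=4,fy=4,interpolation=cv2.INTER_CUBIC),alpha=1.6))
E
```

```text
35.65 [0.56903835 0.28305163 0.22164969] case [-0.0436  0.303 ] [ 0.6 -0.6 -0. ] [ 0.012 -1.     0.003]
```

View pics/end.png

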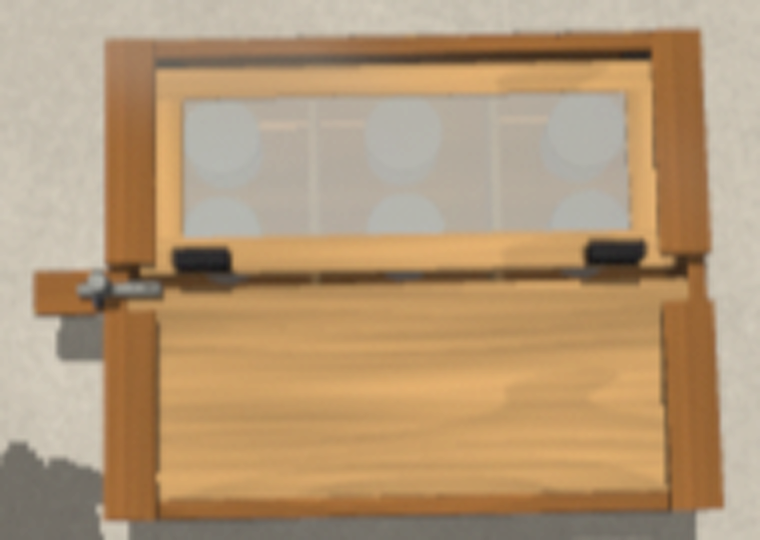

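The shutter stands square at the far wall, with block lower edges at about (202,271) and (615,263). The bolt rod runs in behind the near edge, and nothing touches the case. I'll check these numbers, then hand in.

```bash
python3 - <<'E'
from h import *
import pickle
from plant import sign_off
c=pickle.load(open('top.pkl','rb'))
P=lambda a,b:(170+(a-1.5)/4,105+(b-1.5)/4)
v=[tocase(at(c,*P(a,b),z)).round(4) for a,b,z in [(202,271,.09),(615,263,.09),(95,285,.122)]]
print(v)
if v[0][0]>.004 and v[1][0]>.004: print(sign_off())
E
```

```text
[array([0.0109, 0.1462]), array([ 0.0107, -0.1475]), array([-0.0031,  0.2163])]
the job is handed in; nothing more can be done
None
```

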